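# Zero the plunge router at the marked groove line

## Task

Slide the switched-off plunge router along its guide rail until its bit stands over the pencil line that has the cross drawn on it, keeping the router up on its spring and the bit well clear of the board on the way. There press the router straight down until the bit touches the board, and finish while still holding it pressed down, so that I can close the plunge lock and zero the depth rod. Leave the other things on the bench where they are.

Things in the scene. Friction and masses are not known exactly. Their poses are not given: they have to be found in the camera images.
- board: Pale shelf board, 300 x 840 x 18 mm, fixed on the bench, with an aluminium guide rail (180 x 800 mm, up to 16 mm above the board) fixed on the robot's side of it, x -165 to +15 mm. Origin: centre of the board's underside, on the bench. y: the long direction, along which the router slides; x: across the board, away from the robot; z up. The bit travels along x = +65 mm.
- carriage (a joint): Slide of the whole router along the rail, in m: 0 at the end of travel on the board's -y side, growing towards the board's +y, 0.40 at the other end. It stays where it is left; sliding friction about 4 N.
- plunge (a joint): Plunge of the router head, in m: 0 fully up, 0.025 when the bit stands on the board (hard stop). A spring returns it to 0 when let go. Pressing it takes about 8 N at the top and 14 N at the bottom (up to 2 N more or less), then the stop takes up the rest.
- battery_top (a point): Centre of the battery pack's flat top, the highest part of the router, right above the bit; 244 mm above the bench with the head up. The pack is an upright-sided black block, 78 mm along the board's x, 50 along y, 44 high: grip it from above across the 50 mm or press its top. Below it: motor 60 mm across; two knobs 80 mm out along x, tops 103 mm below; base 110 x 120 mm.
- bit_tip (a point): Centre of the lower end of the 12 mm straight bit, on the router's axis; 25 mm above the board's upper face with the head up.
- line_cross: The wanted pencil line: dark, 2.5 mm wide, straight across the board (along its x) from the rail's edge to the far edge, with an X about 33 mm wide drawn over it near the far edge. Origin: on the extended line at the board's x = 0, under the rail, 18 mm above the bench, so 65 mm from the bit's line of travel; axes parallel to the board's.
- line_plain: Another such pencil line, without a cross: not wanted. Origin and axes as for line_cross. Which of the two lies nearer to the router changes.
- spare_battery: Loose spare battery pack, black, 78 x 50 x 54 mm, lying on the bench. Leave alone. Origin: centre of its underside.
- tape_measure: Loose yellow tape measure, 74 x 68 x 36 mm. Leave alone. Origin: centre of its underside.
- pencil: Loose flat carpenter's pencil, 118 x 15 x 8 mm, on the board's +y end, clear of the router's travel. Leave alone. Origin: underside.
- collet_spanner: Loose steel spanner, 150 mm long, on the board's -y end, clear of the router's travel. Leave alone.
- bit_case: Loose grey case, 80 x 120 x 34 mm. Leave alone. Origin: centre of its underside.
- screw_jar: Loose jar, diameter 68 mm, height 85 mm. Leave alone. Origin: centre of its underside.

How it is judged:
On the way, in this order (a step that is already met when the one before it is completed fails the run):
1. the bit is over the line with the cross, the router head still up (y of bit_tip in the frame of line_cross between -0.004 and 0.004 m and value of joint plunge below 0.015 m), for 0.2 s.
2. the router is pressed down there until the bit touches the board (y of bit_tip in the frame of line_cross between -0.004 and 0.004 m and value of joint plunge above 0.023 m and (contact force between carriage and the fingers above 5 N or contact force between carriage and the arm above 5 N)), for 0.3 s.
At the end, for the whole second after the job is handed in: The bit's axis is within 4 mm of the crossed line, measured along the rail; the plunge is down to within 2 mm of the bit standing on the board; and the robot is still in contact with the router (over 5 N), holding it down (all of step 2); the arm keeps its last pose, push and grip.
It fails at once if the bit is brought lower than 10 mm over the board more than 12 mm away from the crossed line (value of joint plunge above 0.015 m and not (y of bit_tip in the frame of line_cross between -0.012 and 0.012 m)).
It fails at once if another thing on the bench is shifted by more than 30 mm (distance of any of spare_battery, tape_measure, pencil, collet_spanner, bit_case, screw_jar from where it was at the start of the episode above 0.03 m).
It also fails if it takes over 40 s, if anything falls off the work surface, if the arm or the gripper's body presses on something with over 40 N, if the wrist force passes 120 N, or if a joint passes its speed limit or range.

## Robot

A 6-joint arm with a two-finger parallel gripper is mounted at the origin on the work surface. World frame = base frame: x ahead of the robot, y to its left, z up, the work surface at z = 0. Lengths are in m, angles in rad, forces in N, time in s.
With the tool pointing down it reaches from about 0.225 to 0.875 m from the base axis. Payload 3.4 kg.
Tool frame: the origin (TCP) lies where the fingers leave the gripper's body, on its centre line; the fingertips stand 73 mm ahead of it and the grasp point (between the pads) lies 54 mm ahead of it (manip.pinch_z is the distance from the TCP to the grasp point, in m); z points along the fingers, y is the line along which they close (so a half turn about z gives the same grasp; the last joint's range is limited). The gripper opens to 85 mm and grips with 20 to 120 N. Pads are 22 mm wide; open, the fingers measure 114 mm over their backs; the gripper's body (76 mm by 85 mm) begins 54 mm behind the grasp point. The pads swing forward as they close: fully open they stand 13 mm farther back than shut.
Start: joints at [1.203, 0.276, 1.505, -0, 1.361, -0.121], TCP at [0.14, 0.558, 0.304] pointing down, gripper open.
Joint ranges: [-2.89, 2.89], [-0.75, 2.08], [0.22, 2.7], [-1.18, 4.32], [0.11, 2.71], [-2.7, 2.7]. Speed limits (rad/s): [2.57, 2.57, 3.14, 3.14, 3.14, 3.14].

## Interface

Orientations are given as a unit quaternion [w, x, y, z].
In Python, from rig import readout, imaging, manip gives the robot as it stands. The module is installed in compiled form; this text tells all that it offers.
- The arm moves only by the tool servo_tool, never from a script. Its argument "moves" is a list of rows, each an object with "dp": the shift along the tool's x, y, z in units of 0.2 m (1.0 is 0.2 m), a list of three; "delta_rot": the turn, a rotation vector about the tool's x, y, z in units of 0.1 rad (1.0 is 0.1 rad), a list of three; "fingers": the opening, from 0 (shut) to 1 (fully open). In form: [{"dp": [dx, dy, dz], "delta_rot": [wx, wy, wz], "fingers": fingers}, ...]. A call has 1 to 5 rows; each row shifts and turns the commanded pose from where the row before left it, along the tool's axes as they then stand; what a row does not reach is not made up. A row lasts 1/10 s, in which the tool goes at most 50 mm and 8.59 degrees, less where a joint would pass 70% of its speed; a pose out of reach is approached as far as the arm can. A call with a number of a shift or a turn outside -1 to 1 is refused whole. A call with a gripper value outside its range is refused whole. The fingers move at their own pace and stop on an object; "force" is the grip in N (left out, the last holds). Time passes only in rows, so rows that do not move let the fingers close. It gives the time, the measured TCP pose, the force, the opening and the grip force at its end, in the units of the state.
- readout.get_state(): the state, without advancing time (a new reading comes with each control period).
- imaging.get_image(name): name is "side" or "top" or "wrist"; returns (picture, depth): 480x640x3 uint8, red, green, blue; 480x640 float32, m along the optical axis (not along the pixel's ray), 0 where there is no reading.
- imaging.calibration(name): a dict with "intrinsics" (3x3 intrinsics, pixels), "dist" ([k1, k2, p1, p2, k3] as OpenCV has them; the pictures are not rectified), "R" (3x3) and "t" (3): a world point X has camera coordinates R X + t; the wrist camera has in their place "hand_eye" (4x4, takes a point from camera to tool coordinates, whose origin is the TCP and whose axes are the flange's). Camera axes: x right, y down, z forward; pixel columns grow to the right and rows downward; lengths in m; the calibration is good to about 2 mm. A picture is of the moment at which its call begins: read the wrist's pose just before it. calibration takes no time and is no camera call.
- manip.sign_off(): hands the job in; it is judged then, once.
The state is a dict: "clock": time; "qpos": joint angles; "qd": joint speeds; "effort": joint torques, N m; "position": TCP position; "ee_rot": TCP orientation; "contact_force": force on the tool from outside, world axes, zero at the start; "moment": the same for the moment, N m; "width": finger opening in m; "gripper_force": force on a finger pad.
Only numpy, scipy, OpenCV 4.12 (cv2) and the standard library are available. Lean on these libraries where they do the work, as an engineer would, in place of code of your own. Each camera call takes 0.05 s, during which the arm holds its last target. There are 200 camera calls.

## Working session

There is one attempt and no reset: what is moved stays moved. The work goes in short steps, Python scripts to look and compute and a tool call to move; the robot and the scene stay as the last step left them, time stands still between calls to the robot, and variables do not carry over. Pictures are saved under pics/ and viewed, at most 10 in all, crops included, and the job is handed in when it is done.

Besides the shell and the picture viewer there is one more tool, called as name(argument=value, ...), one argument or row to a line, values as JSON. servo_tool: Moves the arm, as the interface text tells. Its arguments: {"type":"object","properties":{"moves":{"type":"array"},"force":{"type":"number"}},"required":["moves"]}

```bash
mkdir -p pics; cat > h.py <<'E'
import numpy as np, cv2
from rig import readout, imaging, manip
def snap(n):
    im,d=imaging.get_image(n); np.savez(f'{n}.npz',im=im,d=d)
    cv2.imwrite(f'pics/{n}_{int(readout.get_state()["clock"]*100)}.png',im[:,:,::-1]); return im,d
def cast(n,px,z):
    c=imaging.calibration(n); K,D,R,t=[np.array(c[k],float) for k in('intrinsics','dist','R','t')]
    u=cv2.undistortPoints(np.array(px,float).reshape(-1,1,2),K,D).reshape(-1,2)
    r=np.c_[u,np.ones(len(u))]@R; o=-R.T@t.ravel()
    return o+r*((z-o[2])/r[:,2])[:,None]
E
python3 - <<'E'
from h import *
s=readout.get_state(); print(s)
for n in('top','side'): snap(n); c=imaging.calibration(n); print(n,-np.array(c['R']).T@np.array(c['t']).ravel(), np.array(c['R']).round(2).tolist())
E
ls pics
```

```text
{'clock': 0.0, 'qpos': array([ 1.20298091e+00,  2.76576417e-01,  1.50611636e+00,  1.31163379e-05,
        1.36069989e+00, -1.21023807e-01]), 'qd': array([0.00097312, 0.00076738, 0.00049762, 0.00043656, 0.00151594,
       0.00069981]), 'effort': array([ 1.98696442e-03, -4.16767430e+01, -2.45810258e+01,  2.65678746e-04,
        1.09798802e-02,  3.20701486e-05]), 'position': array([0.14034203, 0.55720626, 0.30305687]), 'ee_rot': array([-2.24018160e-04,  1.23084208e-01,  9.92395822e-01, -8.71706839e-04]), 'contact_force': array([-0.86093015, -0.42689004,  0.36567288]), 'moment': array([-0.04027407,  0.02136356, -0.00618287]), 'gripper_force': 0.0, 'width': 0.08544203322609673}
top [ 0.50837985 -0.00469768  1.17821484] [[0.03, -1.0, -0.01], [-0.99, -0.03, -0.1], [0.1, 0.01, -0.99]]
side [ 0.22242079 -0.56696557  1.03188191] [[0.83, -0.56, -0.0], [-0.43, -0.64, -0.64], [0.36, 0.53, -0.77]]
side_10.png
top_5.png
```

View pics/top_5.png

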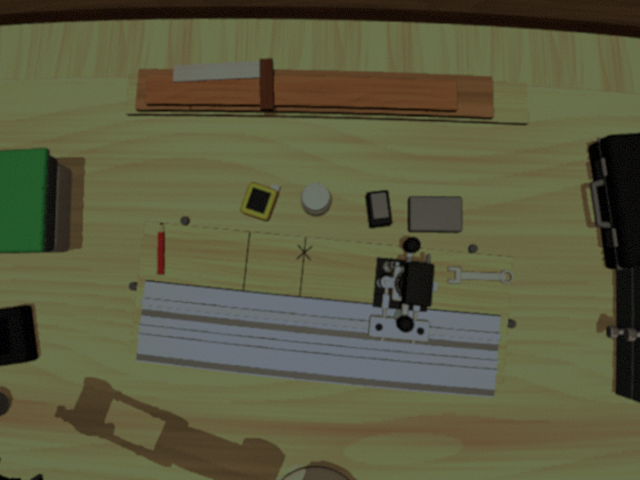

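View pics/side_10.png

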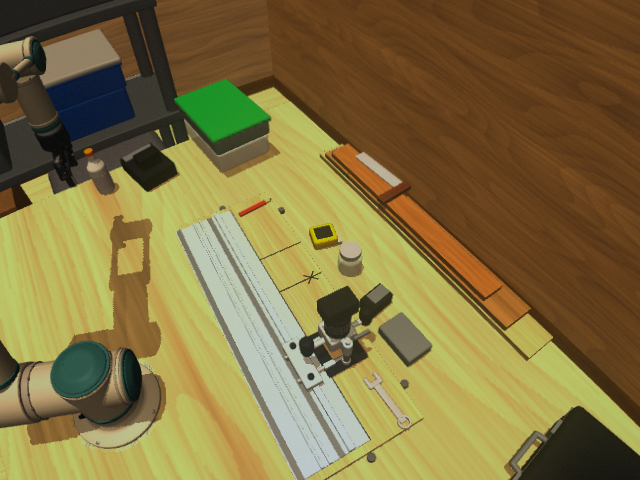

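The top view shows the crossed line at about (303,237–296), with its X at (304,253). The plain line is near (247,235–290) and the router battery near (418,284). The side view agrees: X at (311,277), battery top at (338,302). Next I'll measure them.

```bash
cat > m.py <<'E'
from h import *
def line(n,p0,p1,w=8,N=40):
    # dark-centroid across the line at samples between p0,p1 -> world pts on z=.018
    im=cv2.cvtColor(np.load(n+'.npz')['im'],cv2.COLOR_RGB2GRAY).astype(np.float32)
    p0,p1=np.array(p0,float),np.array(p1,float); d=(p1-p0)/np.linalg.norm(p1-p0); q=np.array([-d[1],d[0]])
    o=np.arange(-w,w+.1,.5); out=[]
    for s in np.linspace(0,1,N):
        pts=(p0+s*(p1-p0)+o[:,None]*q).astype(np.float32)
        v=cv2.remap(im,pts[:,:1],pts[:,1:],cv2.INTER_LINEAR).ravel(); g=np.clip(np.median(v)-v-12,0,None)
        if g.sum()>5: out.append(p0+s*(p1-p0)+q*(g*o).sum()/g.sum())
    W=cast(n,out,.018)[:,:2]; f=cv2.fitLine(W.astype(np.float32),cv2.DIST_HUBER,0,.001,.001).ravel()
    return len(out),f
def top(n,roi,z=.244,tol=.012):
    f=np.load(n+'.npz'); im,d=f['im'],f['d']; x0,y0,x1,y1=roi
    c=imaging.calibration(n); R,t=np.array(c['R']),np.array(c['t']).ravel()
    v,u=np.mgrid[y0:y1,x0:x1]; px=np.c_[u.ravel(),v.ravel()].astype(float); dd=d[y0:y1,x0:x1].ravel()
    K,D=np.array(c['intrinsics']),np.array(c['dist'])
    un=cv2.undistortPoints(px.reshape(-1,1,2),K,D).reshape(-1,2)
    X=(np.c_[un,np.ones(len(un))]*dd[:,None]-t)@R
    m=(abs(X[:,2]-z)<tol)&(dd>0)
    W=cast(n,px[m],z)[:,:2].astype(np.float32)
    return m.sum(),np.median(X[m,2]),cv2.minAreaRect(W)
E
python3 - <<'E'
from m import *
for nm,a,b in(('cross top',(303,262),(301,292)),('plain top',(249.5,237),(244,288))):
    print(nm,line('top',a,b))
print('cross side',line('side',(283,291),(303,281)))
print('plain side',line('side',(265,257),(297,243)))
print(top('top',(380,240,450,330)));print(top('side',(305,275,370,345)))
# rail edge direction: near edges
print(cast('top',[(144,283),(500,316)],.034), cast('top',[(146,222),(510,257)],.018))
E
```

```text
cross top (40, array([ 0.9974784 , -0.07097024,  0.5276863 ,  0.04385903], dtype=float32))
plain top (40, array([ 0.9975736 , -0.06961986,  0.5536675 ,  0.1689291 ], dtype=float32))
cross side (40, array([ 0.99779916, -0.06630834,  0.52733237,  0.04478328], dtype=float32))
plain side (40, array([ 0.99764985, -0.06851839,  0.55945075,  0.16948712], dtype=float32))
(np.int64(1219), np.float64(0.24447091469904425), ((0.51698899269104, -0.17616230249404907), (0.05228163301944733, 0.07783104479312897), 86.14498138427734))
(np.int64(864), np.float64(0.2443959218834919), ((0.512456476688385, -0.18131650984287262), (0.055438846349716187, 0.081034816801548), 86.3509521484375))
[[ 0.50157789  0.39389294  0.034     ]
 [ 0.45101439 -0.39730826  0.034     ]] [[ 0.64030629  0.40305724  0.018     ]
 [ 0.58300004 -0.42589019  0.018     ]]
```

servo_tool(
  moves=[
    {"dp":[0,0,-0.15],"delta_rot":[0,0,-0.886],"fingers":1},
    {"dp":[0,0,-0.15],"delta_rot":[0,0,-0.886],"fingers":1},
    {"dp":[-0.14,-0.155,0],"delta_rot":[0,0,0],"fingers":1},
    {"dp":[-0.14,-0.155,0],"delta_rot":[0,0,0],"fingers":1},
    {"dp":[-0.14,-0.155,0],"delta_rot":[0,0,0],"fingers":1},
  ],
)

```text
clock: 0.6
position: [0.2182, 0.4578, 0.3636]
ee_rot: [0.0, 0.034, 0.999, -0.0]
contact_force: [0.2, 0.0, -0.9]
width: 0.0853
gripper_force: 0.0
```

servo_tool(
  moves=[
    {"dp":[-0.14,-0.155,0],"delta_rot":[0,0,0],"fingers":1},
    {"dp":[-0.14,-0.155,0],"delta_rot":[0,0,0],"fingers":1},
    {"dp":[-0.14,-0.155,0],"delta_rot":[0,0,0],"fingers":1},
    {"dp":[-0.14,-0.155,0],"delta_rot":[0,0,0],"fingers":1},
    {"dp":[-0.14,-0.155,0],"delta_rot":[0,0,0],"fingers":1},
  ],
)

```text
clock: 1.1
position: [0.3472, 0.2931, 0.3637]
ee_rot: [-0.0, 0.035, 0.999, -0.0]
contact_force: [1.1, -0.1, -0.4]
width: 0.0852
gripper_force: 0.0
```

servo_tool(
  moves=[
    {"dp":[-0.14,-0.155,0],"delta_rot":[0,0,0],"fingers":1},
    {"dp":[-0.14,-0.155,0],"delta_rot":[0,0,0],"fingers":1},
    {"dp":[-0.14,-0.155,0],"delta_rot":[0,0,0],"fingers":1},
    {"dp":[-0.14,-0.155,0],"delta_rot":[0,0,0],"fingers":1},
    {"dp":[0,0,0],"delta_rot":[0,0,0],"fingers":1},
  ],
)

```text
clock: 1.6
position: [0.4526, 0.1595, 0.3632]
ee_rot: [0.0, 0.038, 0.999, -0.001]
contact_force: [-0.2, 0.6, 0.3]
width: 0.0854
gripper_force: 0.0
```

```bash
python3 - <<'E'
from m import *
s=readout.get_state(); print(s['position'],s['ee_rot'],s['clock'])
np.save('wp.npy',np.r_[s['position'],s['ee_rot']])
snap('wrist'); print(np.array(imaging.calibration('wrist')['hand_eye']).round(3))
E
ls pics
```

```text
[0.45261052 0.1594711  0.36319569] [ 4.19988409e-04  3.77037273e-02  9.99288100e-01 -1.24355475e-03] 1.6
[[-0.001 -0.947 -0.32   0.083]
 [ 1.    -0.001 -0.    -0.001]
 [-0.    -0.32   0.947 -0.071]
 [ 0.     0.     0.     1.   ]]
side_10.png
top_5.png
wrist_165.png
```

View wrist.

View pics/wrist_165.png

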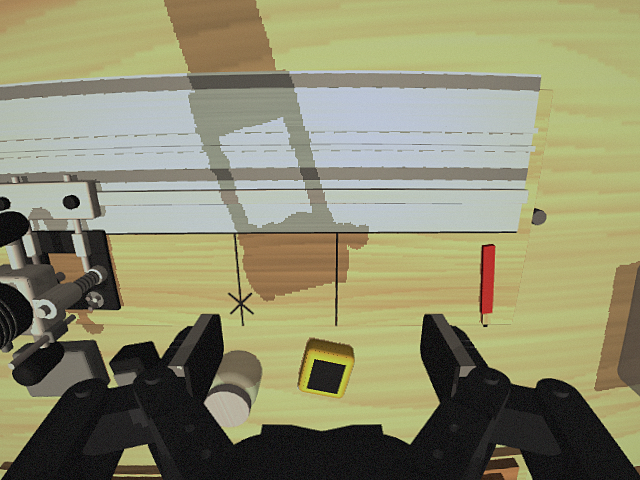

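The wrist view shows the crossed line at (236,236)–(243,325) with its X at (240,303), and the plain line at x≈337. I'll cast the crossed line from this view and tighten the battery measurement.

```bash
cat >> h.py <<'E'
_cal=imaging.calibration
class _I:
    get_image=staticmethod(imaging.get_image)
    @staticmethod
    def calibration(n):
        c=dict(_cal(n))
        if n=='wrist':
            from scipy.spatial.transform import Rotation as Ro
            p=np.load('wp.npy'); H=np.array(c['hand_eye']); T=np.eye(4)
            T[:3,:3]=Ro.from_quat(np.r_[p[4:],p[3]]).as_matrix(); T[:3,3]=p[:3]; W=np.linalg.inv(T@H)
            c['R'],c['t']=W[:3,:3],W[:3,3]
        return c
imaging=_I
ex=np.array([.9976,-.0692]); ey=np.array([.0692,.9976])
E
python3 - <<'E'
from m import *
for n,a,b in(('top',(303,262),(301,292)),('side',(283,291),(303,281)),('wrist',(236,239),(239.3,286))):
    k,f=line(n,a,b,6); p=f[2:]; p=p+f[:2]*(.527-p@ex)/(f[:2]@ex); print(n,k,f,'ey',p@ey)
k,f=line('wrist',(336.5,239),(336.5,320),6); print('plain',f,f[2:]@ey)
for n,r in(('top',(380,240,450,330)),('side',(305,275,370,345))):
  for tol in (.003,.006):
    k,z,R=top(n,r,.2445,tol); print(n,k,z,R,np.array(R[0])@ex,np.array(R[0])@ey)
E
```

```text
top 40 [ 0.9974743  -0.0710284   0.52768624  0.04385781] ey 0.08026181624845447
side 40 [ 0.99778277 -0.06655488  0.5240902   0.04499443] ey 0.08117279144788922
wrist 40 [ 0.9967278  -0.0808308   0.52616066  0.04461849] ey 0.08086119087859348
plain [ 0.99749404 -0.07075041  0.55578387  0.16922471] 0.20727881362438202
top 1076 0.2445492458584832 ((0.5171420574188232, -0.17666049301624298), (0.05070946738123894, 0.07750630378723145), 86.0028076171875) 0.5281258225977421 -0.14045027745962144
top 1201 0.24450901682710321 ((0.5169697999954224, -0.17659851908683777), (0.051203060895204544, 0.07779649645090103), 86.08235931396484) 0.5279496899962426 -0.14040037248134613
side 729 0.24467776499934366 ((0.514200747013092, -0.17886392772197723), (0.049758430570364, 0.07747424393892288), 86.4068374633789) 0.5253440490186215 -0.14285196260213853
side 797 0.24461945346100528 ((0.513815701007843, -0.1800825148820877), (0.05226348340511322, 0.07809142023324966), 86.3431625366211) 0.5250442533552646 -0.14409427033662797
```

servo_tool(
  moves=[
    {"dp":[-0.05,-0.18,0],"delta_rot":[0,0,-0.06],"fingers":1},
    {"dp":[-0.05,-0.18,0],"delta_rot":[0,0,0],"fingers":1},
    {"dp":[-0.05,-0.18,0],"delta_rot":[0,0,0],"fingers":1},
    {"dp":[-0.05,-0.18,0],"delta_rot":[0,0,0],"fingers":1},
    {"dp":[-0.05,-0.18,0],"delta_rot":[0,0,0],"fingers":1},
  ],
)

```text
clock: 2.15
position: [0.4876, -0.0197, 0.3638]
ee_rot: [-0.0, 0.031, 1.0, 0.001]
contact_force: [0.3, 0.8, 0.2]
width: 0.0853
gripper_force: 0.0
```

servo_tool(
  moves=[
    {"dp":[-0.05,-0.18,0],"delta_rot":[0,0,0],"fingers":1},
    {"dp":[-0.05,-0.18,0],"delta_rot":[0,0,0],"fingers":1},
    {"dp":[-0.05,-0.18,0],"delta_rot":[0,0,0],"fingers":1},
    {"dp":[-0.03,-0.18,0],"delta_rot":[0,0,0],"fingers":1},
    {"dp":[0,0,0],"delta_rot":[0,0,0],"fingers":1},
  ],
)

```text
clock: 2.65
position: [0.5153, -0.1684, 0.3631]
ee_rot: [-0.0, 0.033, 0.999, -0.001]
contact_force: [-0.7, 0.7, -0.4]
width: 0.0854
gripper_force: 0.0
```

```bash
cat > s.py <<'E'
from h import *
s=readout.get_state(); p=s['position']; q=s['ee_rot']
print(p, q.round(4), 'ex,ey',p[:2]@ex,p[:2]@ey,'F',s['contact_force'],s['width'],s['gripper_force'],s['clock'])
E
python3 s.py
```

```text
[ 0.51531906 -0.16835991  0.36307937] [-4.000e-04  3.320e-02  9.994e-01 -7.000e-04] ex,ey 0.5257328022274469 -0.1322957699528151 F [-0.71613373  0.72387251 -0.35326712] 0.08536940651075063 0.0 2.65
```

servo_tool(
  moves=[
    {"dp":[-0.005,-0.047,0.085],"delta_rot":[0,0,0],"fingers":1},
    {"dp":[0,0,0.085],"delta_rot":[0,0,0],"fingers":1},
    {"dp":[0,0,0.085],"delta_rot":[0,0,0],"fingers":1},
    {"dp":[0,0,0.085],"delta_rot":[0,0,0],"fingers":1},
    {"dp":[0,0,0.085],"delta_rot":[0,0,0],"fingers":1},
  ],
)

```text
clock: 3.15
position: [0.5149, -0.1729, 0.2781]
ee_rot: [-0.0, 0.031, 1.0, 0.001]
contact_force: [1.2, -0.3, -0.3]
width: 0.0855
gripper_force: 0.0
```

servo_tool(
  moves=[
    {"dp":[0,0,0],"delta_rot":[0,0,0],"fingers":1},
    {"dp":[0,0,0],"delta_rot":[0,0,0],"fingers":1},
  ],
)

```text
clock: 3.35
position: [0.5152, -0.1737, 0.279]
ee_rot: [-0.0, 0.031, 1.0, 0.0]
contact_force: [0.0, 0.8, 0.1]
width: 0.0853
gripper_force: 0.0
```

```bash
python3 s.py
```

```text
[ 0.51520357 -0.17374903  0.279024  ] [-2.000e-04  3.110e-02  9.995e-01  5.000e-04] ex,ey 0.5259905170934364 -0.1376799463389674 F [0.00355045 0.84468141 0.12314791] 0.08534340460955112 0.0 3.35
```

servo_tool(
  moves=[
    {"dp":[0,-0.02,0],"delta_rot":[0,0,0],"fingers":0.7},
    {"dp":[0,0,0],"delta_rot":[0,0,0],"fingers":0.6},
    {"dp":[0,0,0],"delta_rot":[0,0,0],"fingers":0.4},
    {"dp":[0,0,0],"delta_rot":[0,0,0],"fingers":0.2},
    {"dp":[0,0,0],"delta_rot":[0,0,0],"fingers":0},
  ],
  force=70,
)

```text
clock: 3.85
position: [0.5154, -0.1787, 0.2802]
ee_rot: [0.001, 0.032, 0.999, 0.001]
contact_force: [0.7, 1.7, 5.0]
width: 0.0492
gripper_force: 78.7
```

servo_tool(
  moves=[
    {"dp":[0,0,0],"delta_rot":[0,0,0],"fingers":0},
    {"dp":[0,0,0],"delta_rot":[0,0,0],"fingers":0},
    {"dp":[0,0,0],"delta_rot":[0,0,0],"fingers":0},
    {"dp":[0,0,0],"delta_rot":[0,0,0],"fingers":0},
    {"dp":[0,0,0],"delta_rot":[0,0,0],"fingers":0},
  ],
)

```text
clock: 4.35
position: [0.5154, -0.1787, 0.2802]
ee_rot: [0.001, 0.032, 0.999, 0.001]
contact_force: [-0.8, 2.5, 5.1]
width: 0.0491
gripper_force: 78.7
```

```bash
python3 s.py
```

```text
[ 0.51541657 -0.17871028  0.28021917] [1.200e-03 3.230e-02 9.995e-01 6.000e-04] ex,ey 0.5265463251887196 -0.14261454625559097 F [-0.78808846  2.47687819  5.09183595] 0.04911818504593015 78.7256383895874 4.35
```

servo_tool(
  moves=[
    {"dp":[0,0.04,0],"delta_rot":[0,0,0],"fingers":0},
    {"dp":[0,0.07,0],"delta_rot":[0,0,0],"fingers":0},
    {"dp":[-0.001,0.1,0],"delta_rot":[0,0,0],"fingers":0},
    {"dp":[0,0.1,0],"delta_rot":[0,0,0],"fingers":0},
    {"dp":[-0.001,0.1,0],"delta_rot":[0,0,0],"fingers":0},
  ],
)

```text
clock: 4.85
position: [0.5211, -0.098, 0.2802]
ee_rot: [0.001, 0.032, 0.999, -0.001]
contact_force: [-2.0, -4.3, 5.0]
width: 0.049
gripper_force: 78.7
```

```bash
python3 s.py
```

```text
[ 0.52109386 -0.09796776  0.28021393] [ 1.200e-03  3.250e-02  9.995e-01 -9.000e-04] ex,ey 0.5266226006302183 -0.06167294189623859 F [-2.00811815 -4.29031751  5.04543174] 0.04903664368076603 78.67798447608948 4.85
```

servo_tool(
  moves=[
    {"dp":[-0.001,0.1,0],"delta_rot":[0,0,0],"fingers":0},
    {"dp":[0,0.13,0],"delta_rot":[0,0,0],"fingers":0},
    {"dp":[-0.001,0.13,0],"delta_rot":[0,0,0],"fingers":0},
    {"dp":[0,0.13,0],"delta_rot":[0,0,0],"fingers":0},
    {"dp":[-0.001,0.1,0],"delta_rot":[0,0,0],"fingers":0},
  ],
)

```text
clock: 5.35
position: [0.5295, 0.0207, 0.2802]
ee_rot: [0.002, 0.032, 0.999, -0.001]
contact_force: [0.5, -6.2, 3.6]
width: 0.0491
gripper_force: 78.7
```

servo_tool(
  moves=[
    {"dp":[0,0.07,0],"delta_rot":[0,0,0],"fingers":0},
    {"dp":[0,0.04,0],"delta_rot":[0,0,0],"fingers":0},
    {"dp":[0,0,0],"delta_rot":[0,0,0],"fingers":0},
  ],
)

```text
clock: 5.65
position: [0.5311, 0.0437, 0.2802]
ee_rot: [0.002, 0.032, 0.999, 0.001]
contact_force: [1.6, 3.5, 6.1]
width: 0.0493
gripper_force: 78.9
```

```bash
python3 s.py
```

```text
[0.53107139 0.04367618 0.28020892] [0.0017 0.032  0.9995 0.001 ] ex,ey 0.5267744312861707 0.08032149290971487 F [1.61753612 3.52388096 6.07014206] 0.049346659994109275 78.93256545066833 5.65
```

```bash
python3 - <<'E'
from h import *
s=readout.get_state(); np.save('wp.npy',np.r_[s['position'],s['ee_rot']])
w,_=snap('wrist'); t,_=snap('top'); a,_=snap('side')
z=lambda i,x,y:cv2.resize(i[y:y+150,x:x+200,::-1],None,fx=2,fy=2,interpolation=cv2.INTER_CUBIC)
o=np.vstack([np.hstack([z(t,210,190),z(a,230,190)]),np.hstack([cv2.resize(w[:,:,::-1],(400,300)),np.zeros((300,400,3),np.uint8)])])
cv2.imwrite('pics/c1.png',o)
E
```

```text
(no output)
```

View pics/c1.png

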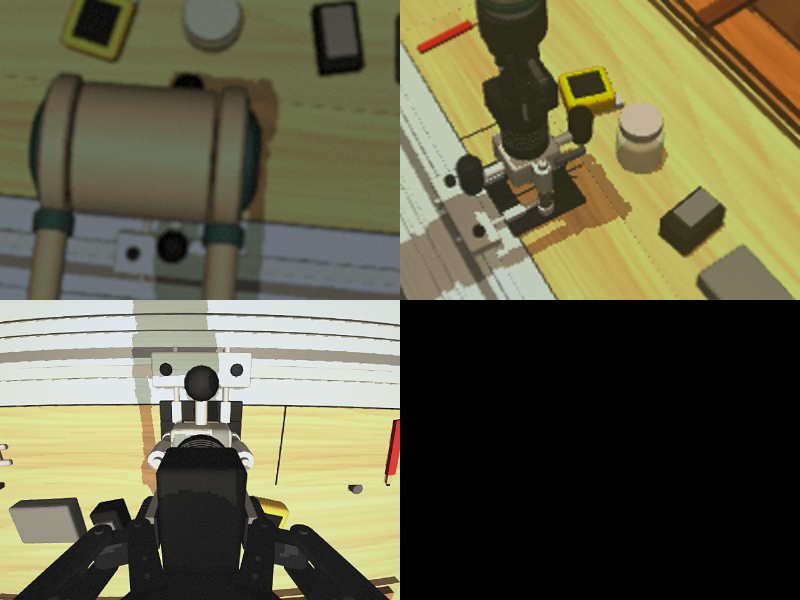

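The top view of the router is blocked by the arm. The wrist view shows the rail-side knob at full-frame (322,133), on the router's axis, and the plain line from (456,172) to (443,295). I'll use both as a check on the bit position.

```bash
python3 - <<'E'
from m import *
k,f=line('wrist',(455,176),(445,280),6); print(k,f,[(f[2:]+f[:2]*d)@ey for d in(-.03,0,.03)],f[2:]@ey-.1265)
im=np.load('wrist.npz')['im'][100:165,285:360]
m=(im.max(2)<70).astype(np.uint8); c=max(cv2.findContours(m,0,1)[0],key=cv2.contourArea)
(u,v),r=cv2.minEnclosingCircle(c); print(u+285,v+100,r)
p=cast('wrist',[(u+285,v+100)],.128); print(p,p[:,:2]@ex,p[:,:2]@ey)
E
```

```text
40 [ 0.9974776  -0.07098189  0.5559314   0.16951221] [np.float64(0.20762941101789475), np.float64(0.20757583510875702), np.float64(0.2075222591996193)] 0.08107583510875702
328.0 138.0 36.124881744384766
[[0.45491401 0.05233972 0.128     ]] [0.45020031] [0.08369415]
```

servo_tool(
  moves=[
    {"dp":[0,0.003,0],"delta_rot":[0,0,0],"fingers":0},
    {"dp":[0,0,0],"delta_rot":[0,0,0],"fingers":0},
    {"dp":[0,0,0],"delta_rot":[0,0,0],"fingers":0},
    {"dp":[0,0,0.02],"delta_rot":[0,0,0],"fingers":0},
    {"dp":[0,0,0.02],"delta_rot":[0,0,0],"fingers":0},
  ],
  force=90,
)

```text
clock: 6.3
position: [0.531, 0.0433, 0.2727]
ee_rot: [0.002, 0.032, 0.999, 0.001]
contact_force: [-1.1, 1.5, 10.0]
width: 0.0491
gripper_force: 93.2
```

servo_tool(
  moves=[
    {"dp":[0,0,0.02],"delta_rot":[0,0,0],"fingers":0},
    {"dp":[0,0,0.02],"delta_rot":[0,0,0],"fingers":0},
    {"dp":[0,0,0.02],"delta_rot":[0,0,0],"fingers":0},
    {"dp":[0,0,0.01],"delta_rot":[0,0,0],"fingers":0},
    {"dp":[0,0,0],"delta_rot":[0,0,0],"fingers":0},
  ],
)

```text
clock: 6.8
position: [0.5311, 0.0433, 0.2589]
ee_rot: [0.002, 0.032, 0.999, 0.001]
contact_force: [-0.8, 2.1, 11.5]
width: 0.0493
gripper_force: 93.3
```

```bash
python3 s.py
```

```text
[0.53105564 0.04330986 0.25892009] [1.900e-03 3.230e-02 9.995e-01 7.000e-04] ex,ey 0.5267840597808399 0.07995496659129861 F [-0.83924603  2.09316922 11.52704811] 0.04930643441219799 93.34003686904907 6.8
```

servo_tool(
  moves=[
    {"dp":[0,0.005,0.01],"delta_rot":[0,0,0],"fingers":0},
    {"dp":[0,0,0.01],"delta_rot":[0,0,0],"fingers":0},
    {"dp":[0,0,0.005],"delta_rot":[0,0,0],"fingers":0},
    {"dp":[0,0,0],"delta_rot":[0,0,0],"fingers":0},
  ],
)

```text
clock: 7.2
position: [0.531, 0.0435, 0.2552]
ee_rot: [0.002, 0.032, 0.999, -0.0]
contact_force: [-2.8, -2.2, 16.2]
width: 0.0487
gripper_force: 94.4
```

```bash
python3 s.py
```

```text
[0.53103028 0.04351914 0.25520179] [ 2.200e-03  3.230e-02  9.995e-01 -1.000e-04] ex,ey 0.5267442816570144 0.08016198943350131 F [-2.77455373 -2.23614055 16.15825974] 0.048676746491630375 94.38949584960938 7.2
```

servo_tool(
  moves=[
    {"dp":[0,0.003,0.005],"delta_rot":[0,0,0],"fingers":0},
    {"dp":[0,0,0.005],"delta_rot":[0,0,0],"fingers":0},
    {"dp":[0,0,0],"delta_rot":[0,0,0],"fingers":0},
  ],
)

```text
clock: 7.5
position: [0.531, 0.044, 0.2552]
ee_rot: [0.003, 0.032, 0.999, -0.0]
contact_force: [-5.2, -3.0, 26.5]
width: 0.0492
gripper_force: 95.6
```

```bash
python3 s.py
```

```text
[0.53102333 0.0439535  0.25518186] [ 2.900e-03  3.220e-02  9.995e-01 -3.000e-04] ex,ey 0.5267072873300932 0.080594822619026 F [-5.23955582 -3.02140624 26.48026362] 0.049157711706974805 95.60636401176453 7.5
```

servo_tool(
  moves=[
    {"dp":[0,0,0],"delta_rot":[0,0,0],"fingers":0},
    {"dp":[0,0,0],"delta_rot":[0,0,0],"fingers":0},
    {"dp":[0,0,0],"delta_rot":[0,0,0],"fingers":0},
    {"dp":[0,0,0],"delta_rot":[0,0,0],"fingers":0},
    {"dp":[0,0,0],"delta_rot":[0,0,0],"fingers":0},
  ],
)

```text
clock: 8.0
position: [0.531, 0.0439, 0.2552]
ee_rot: [0.003, 0.032, 0.999, -0.0]
contact_force: [-6.3, -2.3, 26.5]
width: 0.049
gripper_force: 95.6
```

```bash
python3 s.py && python3 -c "
from rig import manip; print(manip.sign_off())"
```

```text
[0.53102452 0.0439305  0.25518977] [ 2.900e-03  3.220e-02  9.995e-01 -3.000e-04] ex,ey 0.5267100736302913 0.08057196423513674 F [-6.25940385 -2.28586535 26.48963988] 0.04899793569649612 95.57955980300903 8.0
the job is handed in; nothing more can be done
None
```

The router's bit is over the crossed line (measured within about 1 mm) and pressed down onto the board with about 26 N, with the arm still gripping and holding it; the job is handed in, and no verdict came back.

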